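Turn a coated plate over onto the drying stand

ROBOT

A 7-joint arm with a two-finger parallel gripper is mounted at the origin on the work surface. World frame = base frame: x ahead of the robot, y to its left, z up, the work surface at z = 0. Lengths are in m, angles in rad, forces in N, time in s.
With the tool pointing down it reaches from about 0.35 to 0.9 m from the base axis. Payload 8.1 kg.
Tool frame: the origin (TCP) lies midway between the tips of the shut fingers; the grasp point (between the pads) lies 19 mm behind it; z points along the fingers, y is the line along which they close (so a half turn about z gives the same grasp; the last joint's range is limited). The gripper opens to 92 mm and grips with 3 to 60 N. Pads are 19 mm wide; open, the fingers measure 130 mm over their backs; the gripper's body (75 mm by 190 mm) begins 47 mm behind the grasp point.
Start: joints at [1.113, 0.434, 0.025, 1.573, -0.012, 1.134, -0.075], TCP at [0.217, -0.586, 0.201] pointing down, gripper open.
Joint ranges: [-2.62, 2.62], [-0.44, 2.09], [-1.27, 1.32], [0.08, 2.57], [-1.32, 4.46], [0.12, 2], [-2.74, 2.74]. Speed limits (rad/s): [2.22, 2.22, 3.01, 3.01, 3.14, 3.14, 3.14].

INTERFACE

Orientations are given as a rotation vector (axis times angle).
In Python, from cell import observe, cams, job gives the robot as it stands. The module is installed in compiled form; this text tells all that it offers.
- The arm moves only by the tool step_arm, never from a script. Its argument "steps" is a list of rows, each a list of 6 numbers: the shift along the world's x, y, z in mm, then the turn, a rotation vector about the world's x, y, z in rad. In form: [[dx, dy, dz, rx, ry, rz], ...]. A call has 1 to 20 rows; each row shifts and turns the commanded pose from where the row before left it; what a row does not reach is not made up. A row lasts 1/12 s, in which the tool goes at most 41.7 mm and 7.16 degrees, less where a joint would pass 70% of its speed; a pose out of reach is approached as far as the arm can. A call with a gripper value outside its range is refused whole. "gripper" is the opening, from 0 (shut) to 1 (fully open), set as the call begins (left out, the last holds). The fingers move at their own pace and stop on an object; "force" is the grip in N (left out, the last holds). Time passes only in rows, so rows that do not move let the fingers close. It gives the time, the measured TCP pose, the force, the opening and the grip force at its end, in the units of the state.
- observe(): the state, without advancing time (a new reading comes with each control period).
- cams.get_image(name): name is "scene" or "top"; returns the picture (480x640x3 uint8, red, green, blue); there is no depth.
- cams.get_calibration(name): a dict with "fov_y" (degrees; the focal length in pixels is half the picture's height over the tangent of half this angle, whatever the lens; pixels are square), "cx", "cy" (the principal point, pixels), "world_to_cam" (4x4, takes a point from world to camera coordinates). Camera axes: x right, y up, looking along -z (the intrinsics and any distortion apply to the point x, -y, -z); pixel columns grow to the right and rows downward; lengths in m; the calibration is good to about 2 mm. A picture is of the moment at which its call begins. get_calibration takes no time and is no camera call.
- job.sign_off(): hands the job in; it is judged then, once.
The state is a dict: "clock": time; "joints": joint angles; "dq": joint speeds; "joint_efforts": joint torques, N m; "position": TCP position; "ee_rot": TCP orientation; "force": force on the tool from outside, world axes, zero at the start; "ft_torque": the same for the moment, N m; "width": opening from 0.0 (shut) to 1.0 (fully open); "gripper_force": force on a finger pad.
Only numpy, scipy, OpenCV 4.12 (cv2) and the standard library are available. Lean on these libraries where they do the work, as an engineer would, in place of code of your own. Each camera call takes 0.05 s, during which the arm holds its last target. There are 200 camera calls.

TASK

Lift the loose lid off the plate box and set it down upright, wholly on the cork mat. Then take the coated plate out of the box, turn it over and lean it on the drying stand, foot on the ledge, centred and flat against the backrest, with the coated face (hidden against the rest in the box) now outward and the bare margin still at the top. Grip the plate by its bare margin only, lower the lid and plate into place rather than dropping them, and leave the beaker, flask and brown bottle standing.

Things in the scene. Friction and masses are not known exactly. Their poses are not given: they have to be found in the camera images.
- box: Grey plate box, fixed: 104 (x) x 132 (y) x 75 mm high, 4 mm walls, open top, outer ledge 124 x 152 mm at z = 65 that carries the lid. Origin: centre of underside. A steel rest inside, 15 degrees off vertical (top leaning to the box's -x), reaches 64 mm up the plate, whose lower edge's middle sits at (20, 0, 16) mm. With the lid off, the plate's upper 60 mm stand clear above the walls.
- lid: White plastic hood-shaped lid of the box, open below: 122 (x) x 150 (y) x 88 mm high, 0.25 kg, plus a solid bar handle on top 16 (x) x 80 (y) x 32 mm high (120 mm over all). Origin: centre of its lower rim, z up. At the start it sits on the box's ledge, rim 65 mm above the bench, overlapping the box walls by 10 mm with 5 mm play, and hides the plate.
- lid_handle (a point): Middle of the lid's bar handle, 112 mm above the lid's rim, 8 mm below the handle's top.
- plate: Flat dark anodised aluminium plate 100 wide (y) x 125 high (z) x 6 mm (x), 0.19 kg. Origin: middle of its lower edge and thickness; z runs up the plate. Its -x face has a flush matt white coating over the lower 87 mm; the upper 38 mm is bare metal on both faces, the +x face bare all over. It starts leaning in the lidded box, z 15 degrees off vertical, coated (-x) face against the rest.
- plate_top (a point): Middle of the plate's upper edge, 125 mm from its lower edge: the bare margin to grip.
- stand: Steel drying stand, fixed: base 130 (x) x 124 (y) x 8 mm; backrest 84 mm wide, 30 degrees off vertical, top leaning to the stand's -x, face looking to +x and up, reaching 74 mm up the slope; foot ledge 116 mm wide with an 8 mm lip 24 mm in front of the backrest. Origin: centre of underside.
- stand_seat (a point): On the stand, at (35, 0, 34) mm from its origin, axes as the stand's: where the middle of the lower edge of a seated plate comes. A seated plate's z then points along (-0.5, 0, 0.866) of the stand's frame, and with the coating outward its x along (-0.866, 0, -0.5).
- mat: Cork mat, fixed flat to the bench, 180 (x) x 220 (y) x 4 mm, plain. Origin: centre of its underside.
- mat_top (a point): Centre of the mat's upper face, 4 mm above the bench.
- beaker: Glass beaker 76 mm across, 100 mm high, standing; origin at its foot. To be left standing.
- flask: Conical flask 84 mm across at the foot, 124 mm high, standing; origin at its foot. To be left standing.
- amber: Brown bottle 68 mm across, 150 mm high, standing; origin at its foot. To be left standing.
Things that resemble listed ones, but are neither listed nor needed, are in the scene too. What is shaped like the stand but red is not meant.

How it is judged:
On the way:
1. the lid stands upright on the mat, let go (horizontal distance between lid and mat_top below 0.06 m and z of lid in the frame of mat_top between -0.003 and 0.004 m and angle between lid's own z axis and vertical below 0.06 rad and linear speed of lid below 0.02 m/s and contact force between the fingers and lid below 0.1 N), for 0.2 s.
At the end, for the whole second after the job is handed in: Lid upright (0.06 rad), at rest on the mat, centre within 60 mm of the mat's. Plate on the stand, coating outward, bare margin up: foot within 10 (x), 16 (y), 8 (z) mm of stand_seat, slope 0.42-0.63 rad off vertical, width within 0.14 rad of the stand's y, at rest (all of step 1 and x of plate in the frame of stand_seat between -0.01 and 0.01 m and y of plate in the frame of stand_seat between -0.016 and 0.016 m and z of plate in the frame of stand_seat between -0.008 and 0.008 m and angle between plate's own z axis and vertical between 0.42 and 0.63 rad and angle between plate's own x axis and vertical above 1.9 rad and angle between the y axis of plate and the y axis of stand, either way round below 0.14 rad and linear speed of plate below 0.02 m/s and angular speed of plate below 0.15 rad/s); the robot touches nothing.
It fails at once if the fingers press on the plate's coating (contact force between the fingers and plate_c2 above 1 N).
It fails at once if the plate is dropped (moves faster than 0.5 m/s without being held) (contact force between the fingers and plate below 0.05 N and linear speed of plate above 0.5 m/s).
It fails at once if the lid is dropped (moves faster than 0.5 m/s without being held) (contact force between the fingers and lid below 0.05 N and linear speed of lid above 0.5 m/s).
It fails at once if the beaker, flask or brown bottle is knocked over (angle between any of beaker, flask, amber's own z axis and vertical above 0.6 rad).
It also fails if it takes over 64 s, if anything falls off the work surface, if the arm or the gripper's body presses on something with over 40 N, if the wrist force passes 120 N, or if a joint passes its speed limit or range.

## Working session

There is one attempt and no reset: what is moved stays moved. The work goes in short steps, Python scripts to look and compute and a tool call to move; the robot and the scene stay as the last step left them, time stands still between calls to the robot, and variables do not carry over. Pictures are saved under pics/ and viewed, at most 10 in all, crops included, and the job is handed in when it is done.

Besides the shell and the picture viewer there is one more tool, called after "Request:" as name([rows], argument=value, ...), one row to a line, values as JSON. step_arm: Moves the arm, as the interface text tells. Its arguments: {"type":"object","properties":{"steps":{"type":"array","items":{"type":"array","items":{"type":"number"}}},"gripper":{"type":"number"},"force":{"type":"number"}},"required":["steps"]}

```bash
mkdir -p pics; ls; python3 - <<'E'
from cell import observe,cams
import cv2,numpy as np
np.set_printoptions(precision=4,suppress=True)
for n in("scene","top"):
    cv2.imwrite(f"pics/{n}0.png",cams.get_image(n)[:,:,::-1]); print(n,cams.get_calibration(n))
print(observe())
E
```

```text
pics
scene {'fov_y': 57.19772202828031, 'cx': 319.90335638451523, 'cy': 241.0650950117708, 'world_to_cam': array([[-0.7758,  0.6308,  0.0124,  0.4271],
       [-0.3667, -0.4668,  0.8047,  0.115 ],
       [ 0.5134,  0.6198,  0.5935, -1.3245],
       [ 0.    ,  0.    ,  0.    ,  1.    ]])}
top {'fov_y': 55.881759046136324, 'cx': 317.24172390104053, 'cy': 238.24349231997658, 'world_to_cam': array([[ 0.0094, -0.9999,  0.0067, -0.0113],
       [ 0.9949,  0.01  ,  0.1005, -0.6065],
       [-0.1006,  0.0057,  0.9949, -0.959 ],
       [ 0.    ,  0.    ,  0.    ,  1.    ]])}
{'clock': 0.1, 'joints': array([ 1.1134,  0.4352,  0.025 ,  1.574 , -0.0116,  1.134 , -0.0751]), 'dq': array([ 0.0014, -0.    ,  0.001 , -0.0018,  0.001 ,  0.0009,  0.0017]), 'joint_efforts': array([  0.0036, -66.9127,   0.9882, -31.5147,  -0.0605,   0.0373,
         0.    ]), 'position': array([ 0.2169, -0.5856,  0.2007]), 'ee_rot': array([-3.091 , -0.554 ,  0.0006]), 'force': array([-0.7894, -0.0143, -0.0327]), 'ft_torque': array([ 0.0442, -0.048 , -0.0078]), 'gripper_force': 0.0, 'width': 0.9989869017485671}
```

View pics/scene0.png

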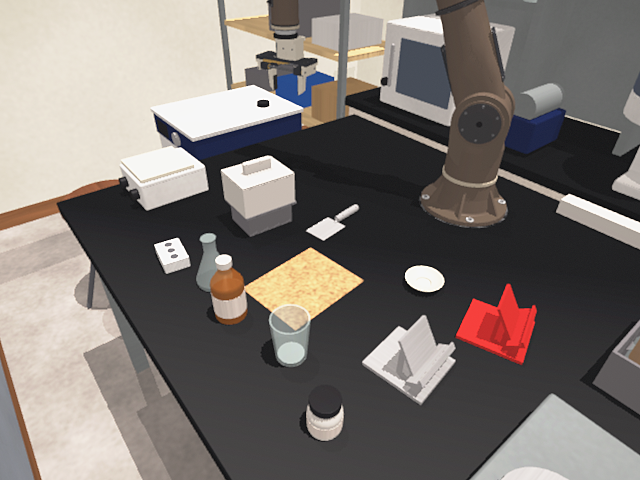

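View pics/top0.png

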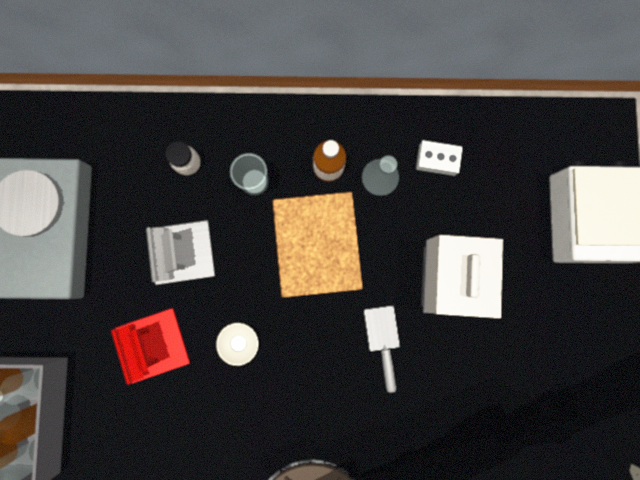

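Seen so far:
- **Lid and box:** the white hood with a bar handle is at top (475,277). Look-alikes are the white appliance at (600,213) and the white socket block at (440,157).
- **Stand:** the grey one is at top (180,252). The red one at (150,347) is not meant.
- **Mat:** cork, at (318,245). The light tray at (25,205) is not cork.
- **Bottles:** amber at (330,160), flask (381,175), beaker (250,173). The black-capped jar at (182,157) is not listed.

I choose the handled hood, the grey stand and the cork mat, and will check them in one close crop.

```bash
python3 - <<'E'
import cv2,numpy as np
t=cv2.imread("pics/top0.png");s=cv2.imread("pics/scene0.png")
c=lambda im,x,y,w,h:cv2.resize(im[y:y+h,x:x+w],(400,300),interpolation=cv2.INTER_CUBIC)
cv2.imwrite("pics/crop1.png",np.vstack([np.hstack([c(t,130,205,100,75*1+15)[:300],c(t,410,225,104,100)]),np.hstack([c(s,355,305,112,100),c(s,205,145,108,95)])]))
E
```

```text
(no output)
```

View pics/crop1.png

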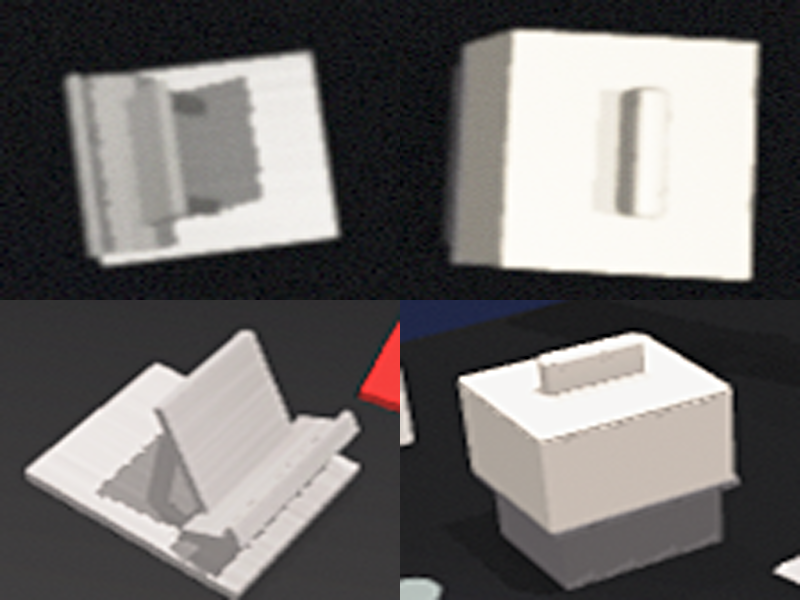

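The crop confirms the hood with its bar handle running along world x, and the grey stand with its lip at the left (world +y) and its backrest leaning to -y. Next I fit the poses from corners in both views, with a radial distortion term as a check.

```bash
cat > h.py <<'E'
import numpy as np, cv2, json
from cell import observe,cams
from scipy.optimize import least_squares
from scipy.spatial.transform import Rotation as R
np.set_printoptions(precision=4,suppress=True)
K1=dict(scene=0.,top=0.)
C={n:cams.get_calibration(n) for n in("scene","top")}
def proj(n,P,k=None):
    c=C[n]; k=K1[n] if k is None else k
    f=240/np.tan(np.radians(c["fov_y"]/2))
    p=np.atleast_2d(P)@c["world_to_cam"][:3,:3].T+c["world_to_cam"][:3,3]
    u=np.c_[p[:,0],-p[:,1]]/-p[:,2:]
    u=u*(1+k*(u**2).sum(1,keepdims=True))
    return u*f+[c["cx"],c["cy"]]
def place(x,y,yaw,L): return np.asarray(L)@R.from_euler('z',yaw).as_matrix().T+[x,y,0]
def snap(n,name):
    im=cams.get_image(n)[:,:,::-1].copy(); cv2.imwrite(f"pics/{name}.png",im); return im
E
python3 - <<'E'
from h import *
im={n:cv2.cvtColor(cv2.imread(f"pics/{n}0.png"),cv2.COLOR_BGR2GRAY) for n in C}
def sub(n,p): 
    q=cv2.cornerSubPix(im[n],np.float32(p).reshape(-1,1,2),(3,3),(-1,-1),(3,40,.01)).reshape(-1,2)
    return np.where(np.linalg.norm(q-p,axis=1,keepdims=True)<3,q,p)
# local corner order given for yaw~90: +x->world +y(left in top), +y->world -x (down in top)
rc=lambda a,b,z:[[a,-b,z],[-a,-b,z],[-a,b,z],[a,b,z]]   # TL,TR,BR,BL in top
obj=dict(
 mat=(rc(.11,.09,.004),dict(top=[(273,199),(352,193),(362,289),(281,297)],scene=[(301,324),(245,287),(309,249),(363,281)])),
 lid=(rc(.061,.075,.153),dict(top=[(440,235),(503,239),(501,317.7),(436,313.3)],scene=[(244.2,189.3),(220.7,170.3),(268.5,155.4),(295,171.9)])),
 stand=([[-.065,-.062,.008],[-.065,.062,.008],[.065,.062,.008]],dict(top=[(208.25,220.6),(215,276.1),(155.7,284.5)],scene=[(362,362.3),(398.4,325.7),(455.8,360.7)])))
obs={o:{n:sub(n,np.array(p)) for n,p in d[1].items()} for o,d in obj.items()}
def res(v,full=False):
    r=[]
    for i,o in enumerate(obj):
        for j,n in enumerate(("scene","top")):
            r.append(proj(n,place(*v[3*i:3*i+3],obj[o][0]),v[9+j])-obs[o][n])
    return r if full else np.concatenate(r).ravel()
x0=np.r_[.6,0,1.5,.6,-.3,1.5,.6,.25,1.5,0,0]
s=least_squares(res,x0,loss='soft_l1')
print(s.x[:9].reshape(3,3),s.x[9:])
for (o,n),r in zip([(o,n) for o in obj for n in C],res(s.x,True)): print(o,n,r.round(1).tolist())
E
```

```text
[[ 0.5908 -0.0144  1.5953]
 [ 0.5248 -0.2953  1.5133]
 [ 0.5746  0.2968  1.7292]] [0.0156 0.0017]
mat scene [[0.9, 2.0], [0.3, -13.1], [-6.6, -2.9], [0.0, 8.1]]
mat top [[-1.0, 7.9], [17.7, 14.4], [9.6, -2.2], [-9.6, -8.8]]
lid scene [[-0.1, -0.8], [-0.3, 0.0], [-1.5, -0.6], [-0.3, -0.2]]
lid top [[-0.4, 0.5], [-0.0, 0.3], [-0.0, 0.4], [-0.7, -0.4]]
stand scene [[-0.0, -0.1], [-0.5, -0.1], [-0.3, -0.0]]
stand top [[-0.2, 0.4], [-0.4, 0.1], [-0.2, 0.0]]
```

```bash
python3 - <<'E'
from h import *
L=[[.09,-.11,.004],[-.09,-.11,.004],[-.09,.11,.004],[.09,.11,.004]]
O=dict(top=[(273,199),(352,193),(362,289),(281,297)],scene=[(301,324),(245,287),(309,249),(363,281)])
f=lambda v:np.concatenate([(proj(n,place(*v,L))-O[n]).ravel() for n in C])
s=least_squares(f,[.59,-.01,1.6],loss='soft_l1');print(s.x,f(s.x).round(1))
h=place(.5248,-.2953,1.5133,[[0,0,.185]]);print(proj('top',h),proj('scene',h))
# floor positions of bystanders from top pixels at foot (approx): 
for nm,z,px in (("amber top",.150,(331,149)),("flask top",.124,(389,163)),("beaker rim",.1,(249,172))):
    g=least_squares(lambda q:(proj('top',[[q[0],q[1],z]])-px).ravel(),[.7,0]);print(nm,g.x)
E
```

```text
[ 0.596  -0.0049  1.6761] [-6.4  5.5 -3.7  0.1  1.4 -2.4  0.9 -1.2 -0.3  0.7 -0.3 -0.7 -0.   0.4
  0.2  0.2]
[[475.5405 275.7385]] [[255.905  159.4089]]
amber top [ 0.7707 -0.03  ]
flask top [ 0.751 -0.148]
beaker rim [0.7354 0.137 ]
```

Request:
step_arm([
  [0,0,20,0,0,0],
  [0,0,20,0,0,0],
  [20,20,20,0,0,-0.0275],
  [20,20,0,0,0,-0.0275],
  [20,20,0,0,0,-0.0275],
  [20,20,0,0,0,-0.0275],
  [20,20,0,0,0,-0.0275],
  [20,20,0,0,0,-0.0275],
  [20,20,0,0,0,-0.0275],
  [20,20,0,0,0,-0.0275],
  [20,20,0,0,0,-0.0275],
  [20,20,0,0,0,-0.0275],
  [20,20,0,0,0,-0.0275],
  [20,20,0,0,0,-0.0275],
  [20,20,0,0,0,-0.0275],
  [20,20,0,0,0,-0.0275],
  [20,10,0,0,0,-0.0275],
  [8,0,0,0,0,0],
  [0,0,0,0,0,0],
  [0,0,0,0,0,0],
], gripper=1, force=25)

```text
clock: 1.77
position: [0.5244, -0.2968, 0.2609]
ee_rot: [3.14, -0.091, -0.002]
force: [0.4, -0.4, -0.5]
width: 1.004
gripper_force: 0.0
```

Request:
step_arm([
  [0,1,-20,0,0,0],
  [0,0,-20,0,0,0],
  [0,0,-20,0,0,0],
  [0,0,-15,0,0,0],
  [0,0,-15,0,0,0],
  [0,0,-10,0,0,0],
  [0,0,0,0,0,0],
])

```text
clock: 2.35
position: [0.5225, -0.2959, 0.1594]
ee_rot: [-3.139, 0.094, 0.006]
force: [-0.0, -0.1, -0.2]
width: 0.999
gripper_force: 0.0
```

Request:
step_arm([
  [0,0,0,0,0,0],
  [0,0,0,0,0,0],
  [0,0,0,0,0,0],
  [0,0,0,0,0,0],
  [0,0,0,0,0,0],
  [0,0,0,0,0,0],
  [0,0,0,0,0,0],
  [0,0,0,0,0,0],
  [0,0,0,0,0,0],
  [0,0,0,0,0,0],
], gripper=0, force=25)

```text
clock: 3.18
position: [0.5251, -0.2951, 0.1614]
ee_rot: [3.14, -0.091, -0.0]
force: [-0.9, 0.2, -0.3]
width: 0.325
gripper_force: 0.0
```

Request:
step_arm([
  [0,0,0,0,0,0],
  [0,0,0,0,0,0],
  [0,0,0,0,0,0],
  [0,0,0,0,0,0],
  [0,0,0,0,0,0],
  [0,0,0,0,0,0],
])

```text
clock: 3.68
position: [0.5251, -0.2951, 0.1614]
ee_rot: [3.14, -0.091, -0.0]
force: [-0.1, 1.1, 0.9]
width: 0.005
gripper_force: 0.0
```

```bash
python3 - <<'E'
from h import *
s=snap("scene","s1");t=snap("top","t1")
print(proj("scene",[observe()["position"]]),proj("top",[observe()["position"]]),observe()["position"])
c=lambda im,x,y,w,h:cv2.resize(im[y:y+h,x:x+w],(400,400),interpolation=cv2.INTER_CUBIC)
cv2.imwrite("pics/crop2.png",np.hstack([c(s,170,80,180,180),c(t,400,190,160,160)]))
E
```

```text
[[256.5058 167.7765]] [[471.0002 275.7836]] [ 0.5251 -0.2951  0.1614]
```

View pics/crop2.png

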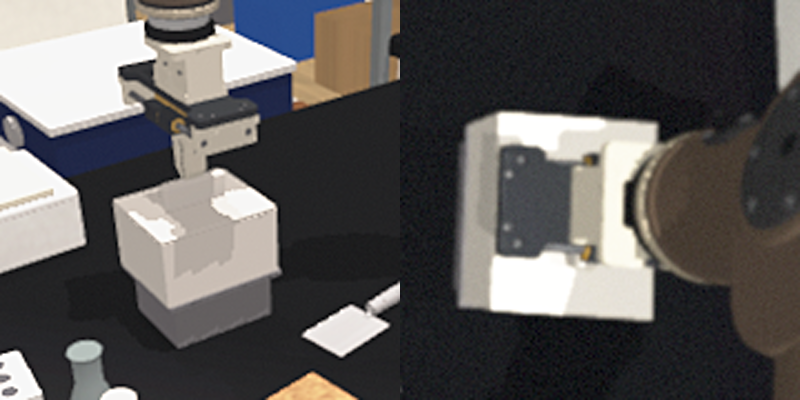

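```bash
python3 - <<'E'
import cv2,numpy as np
c=lambda im,x,y,w,h:cv2.convertScaleAbs(cv2.resize(im[y:y+h,x:x+w],(400,400),interpolation=cv2.INTER_CUBIC),alpha=1.0)
cv2.imwrite("pics/crop3.png",np.hstack([c(cv2.imread("pics/s0.png" if 0 else "pics/scene0.png"),212,130,90,90),c(cv2.imread("pics/s1.png"),212,130,90,90)]))
E
```

```text
(no output)
```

View pics/crop3.png

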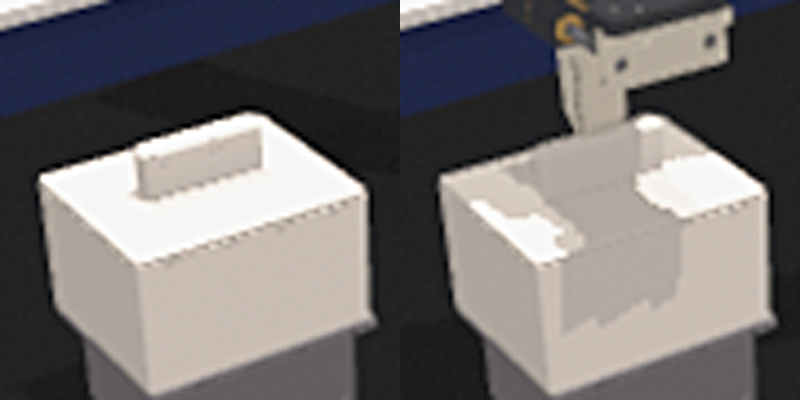

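```bash
python3 - <<'E'
from h import *
print(proj("scene",[[.217,-.5856,.2007]]),proj("scene",[[.5251,-.2951,.1614],[.5251,-.2951,.185],[.5251,-.2951,.208],[.5251,-.2951,.25]]))
c=lambda im,x,y,w,h:cv2.resize(im[y:y+h,x:x+w],(400,400),interpolation=cv2.INTER_CUBIC)
cv2.imwrite("pics/crop4.png",np.hstack([c(cv2.imread("pics/scene0.png"),240,20,100,100),c(cv2.imread("pics/s1.png"),225,120,60,60)]))
E
```

```text
[[287.2195  98.9556]] [[256.5208 167.7899]
 [255.8476 159.4682]
 [255.1753 151.1567]
 [253.9041 135.4418]]
```

View pics/crop4.png

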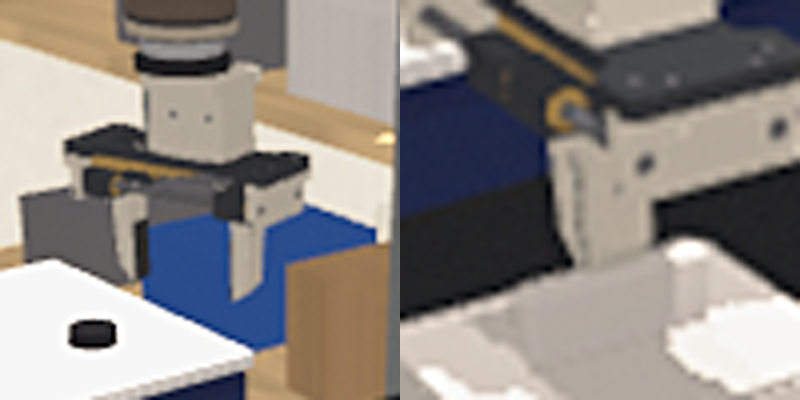

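The shut fingertips show at about scene (255,160). That is level with the handle top and about 24 mm above the reported TCP, and the start picture shows the same offset. The fingers therefore closed above the handle. I'll measure the offset with a gentle touch on the handle top (true z = 185 mm).

Request:
step_arm([
  [0,0,-1,0,0,0],
  [0,0,0,0,0,0],
  [0,0,0,0,0,0],
])

```text
clock: 4.03
position: [0.525, -0.2951, 0.1603]
ee_rot: [-3.14, 0.091, 0.0]
force: [0.4, -0.0, -0.0]
width: 0.006
gripper_force: 0.0
```

Request:
step_arm([
  [0,0,-2,0,0,0],
  [0,0,0,0,0,0],
  [0,0,0,0,0,0],
])

```text
clock: 4.28
position: [0.5253, -0.2951, 0.16]
ee_rot: [3.14, -0.091, 0.002]
force: [-5.0, 2.4, 13.1]
width: 0.001
gripper_force: 6.8
```

Request:
step_arm([
  [0,0,-2,0,0,0],
  [0,0,0,0,0,0],
  [0,0,0,0,0,0],
])

```text
clock: 4.53
position: [0.5254, -0.2952, 0.1599]
ee_rot: [3.139, -0.091, 0.003]
force: [-10.2, 4.4, 29.4]
width: 0.002
gripper_force: 14.6
```

Contact came at reported z = 0.160 against a true 0.185, so the real tips lie 25 mm behind the reported TCP. I'll raise, open, and go down with that correction.

Request:
step_arm([
  [0,0,15,0,0,0],
  [0,0,15,0,0,0],
  [0,0,0,0,0,0],
  [0,0,0,0,0,0],
  [0,0,0,0,0,0],
  [0,0,0,0,0,0],
  [0,0,0,0,0,0],
  [0,0,0,0,0,0],
  [0,0,0,0,0,0],
  [0,0,0,0,0,0],
  [0,0,-15,0,0,0],
  [0,0,-15,0,0,0],
  [0,0,-10,0,0,0],
  [0,0,-10,0,0,0],
  [0,0,0,0,0,0],
], gripper=0.7)

```text
clock: 5.78
position: [0.524, -0.2946, 0.1343]
ee_rot: [-3.139, 0.091, 0.005]
force: [-0.2, 0.2, 0.3]
width: 0.697
gripper_force: 0.0
```

Request:
step_arm([
  [0,0,0,0,0,0],
  [0,0,0,0,0,0],
  [0,0,0,0,0,0],
  [0,0,0,0,0,0],
  [0,0,0,0,0,0],
  [0,0,0,0,0,0],
  [0,0,0,0,0,0],
  [0,0,0,0,0,0],
  [0,0,0,0,0,0],
  [0,0,0,0,0,0],
  [0,0,0,0,0,0],
], gripper=0, force=25)

```text
clock: 6.7
position: [0.525, -0.2952, 0.1363]
ee_rot: [3.14, -0.091, -0.0]
force: [-0.8, -1.1, -0.7]
width: 0.172
gripper_force: 25.0
```

Request:
step_arm([
  [0,0,4,0,0,0],
  [0,0,8,0,0,0],
  [0,0,12,0,0,0],
  [0,0,14,0,0,0],
  [0,0,14,0,0,0],
  [0,0,14,0,0,0],
  [0,0,14,0,0,0],
  [0,0,12,0,0,0],
  [0,0,8,0,0,0],
  [0,0,0,0,0,0],
], force=40)

```text
clock: 7.53
position: [0.5261, -0.2954, 0.2387]
ee_rot: [3.139, -0.09, 0.005]
force: [0.8, 0.3, -3.0]
width: 0.172
gripper_force: 40.0
```

Request:
step_arm([
  [1,5,0,0,0,0],
  [3,10,0,0,0,0.01],
  [4,16,0,0,0,0.01],
  [5,20,0,0,0,0.013],
  [5,20,0,0,0,0.013],
  [5,20,0,0,0,0.013],
  [5,20,0,0,0,0.013],
  [5,20,0,0,0,0.013],
  [5,20,0,0,0,0.013],
  [5,20,0,0,0,0.013],
  [5,20,0,0,0,0.013],
  [5,20,0,0,0,0.013],
  [5,20,0,0,0,0.013],
  [4,20,0,0,0,0.013],
  [4,15,0,0,0,0],
  [3,14,0,0,0,0],
  [2,7,0,0,0,0],
  [0,3,0,0,0,0],
  [0,0,0,0,0,0],
  [0,0,0,0,0,0],
])

```text
clock: 9.2
position: [0.5958, -0.0056, 0.2362]
ee_rot: [3.137, 0.165, -0.001]
force: [-0.3, -0.4, -3.3]
width: 0.174
gripper_force: 40.0
```

```bash
python3 - <<'E'
from h import *
s=snap("scene","s2");t=snap("top","t2")
c=lambda im,x,y,w,h:cv2.resize(im[y:y+h,x:x+w],(400,400),interpolation=cv2.INTER_CUBIC)
cv2.imwrite("pics/crop5.png",np.vstack([np.hstack([c(s,205,120,110,130),c(t,420,215,110,110)])]))
cv2.imwrite("pics/crop6.png",np.hstack([cv2.resize(s,(400,300)),cv2.resize(t,(400,300))]))
cv2.imwrite("pics/both.png",np.vstack([cv2.imread("pics/crop5.png")[:, :],cv2.imread("pics/crop6.png")])[:700])
b=cv2.imread("pics/both.png");cv2.imwrite("pics/both.png",cv2.resize(b,(686,600)))
E
```

```text
(no output)
```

View pics/both.png

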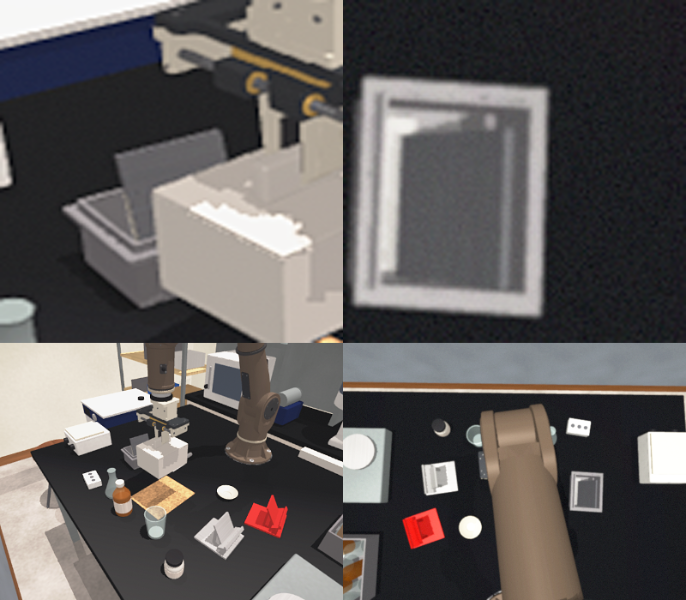

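The lid hangs level over the mat. The plate's dark bare face looks to +y and it leans to -y, so the box's +x is about world +y (yaw 1.513), and the plate needs a half turn. Lowering the lid.

Request:
step_arm([
  [0,0,-8,0,0,0],
  [0,0,-14,0,0,0],
  [0,0,-16,0,0,0],
  [0,0,-16,0,0,0],
  [0,0,-16,0,0,0],
  [0,0,-16,0,0,0],
  [0,0,-16,0,0,0],
  [0,0,-16,0,0,0],
  [0,0,-14,0,0,0],
  [0,0,-10,0,0,0],
  [0,0,-7,0,0,0],
  [0,0,-4,0,0,0],
  [0,0,-2,0,0,0],
  [0,0,0,0,0,0],
  [0,0,0,0,0,0],
])

```text
clock: 10.55
position: [0.5966, -0.0051, 0.082]
ee_rot: [3.137, 0.165, 0.002]
force: [0.2, -1.6, -1.6]
width: 0.168
gripper_force: 40.0
```

Request:
step_arm([
  [0,0,-1,0,0,0],
  [0,0,-1,0,0,0],
  [0,0,-1,0,0,0],
  [0,0,0,0,0,0],
  [0,0,0,0,0,0],
])

```text
clock: 10.97
position: [0.5961, -0.0051, 0.0785]
ee_rot: [3.137, 0.165, 0.0]
force: [0.3, -0.7, -1.6]
width: 0.168
gripper_force: 40.0
```

Request:
step_arm([
  [0,0,-1,0,0,0],
  [0,0,-1,0,0,0],
  [0,0,-1,0,0,0],
  [0,0,0,0,0,0],
  [0,0,0,0,0,0],
])

```text
clock: 11.38
position: [0.5961, -0.0051, 0.0754]
ee_rot: [3.137, 0.165, -0.0]
force: [1.2, -1.6, -2.6]
width: 0.17
gripper_force: 40.0
```

Request:
step_arm([
  [0,0,-1,0,0,0],
  [0,0,-0.5,0,0,0],
  [0,0,0,0,0,0],
  [0,0,0,0,0,0],
])

```text
clock: 11.72
position: [0.5962, -0.0054, 0.0751]
ee_rot: [3.137, 0.165, 0.001]
force: [-5.4, -2.2, 10.4]
width: 0.17
gripper_force: 40.0
```

Lid seated (contact at the predicted height). Release and rise.

Request:
step_arm([
  [0,0,0,0,0,0],
  [0,0,0,0,0,0],
  [0,0,0,0,0,0],
  [0,0,0,0,0,0],
  [0,0,0,0,0,0],
  [0,0,0,0,0,0],
  [0,0,15,0,0,0],
  [0,0,20,0,0,0],
  [0,0,20,0,0,0],
  [0,0,20,0,0,0],
  [0,0,20,0,0,0],
  [0,0,20,0,0,0],
  [0,0,0,0,0,0],
], gripper=0.6)

```text
clock: 12.8
position: [0.5983, -0.0048, 0.1931]
ee_rot: [-3.137, -0.165, -0.01]
force: [1.7, -0.6, 0.6]
width: 0.6
gripper_force: 0.0
```

```bash
python3 - <<'E'
from h import *
# fit box from top2 ledge outer corners (z=65 ledge, 124x152) and walls top (z=75,104x132): crop5 right: scale 110/400, viewed at scale .857
cr=lambda u,v:(420+(u-343)/.8575*110/400,215+v/.857*110/400)
print([cr(*p) for p in((365,75),(548,88),(542,316),(354,305))])
box=place(.5248,-.2953,1.5133,[[.062,-.076,.065],[-.062,-.076,.065],[-.062,.076,.065],[.062,.076,.065]])
print(proj("top",box))
c,s=np.cos(np.radians(15)),np.sin(np.radians(15))
z=np.array([-s,0,c]);x=np.array([c,0,s]);b=np.array([.02,0,.016])
P=np.array([b+z*.125+[0,dy,0]+x*dx for dx in(.003,-.003) for dy in(-.05,.05)])
W=place(.5248,-.2953,1.5133,P);print("plate top corners +x face scene",proj("scene",W),proj("top",W))
print("top mid",place(.5248,-.2953,1.5133,[b+z*.125]),"zaxis",place(0,0,1.5133,[z]))
print(observe()["joints"])
E
```

```text
[(427.05539358600583, 239.06651108518088), (485.74344023323613, 243.23803967327888), (483.81924198250726, 316.4002333722287), (423.5276967930029, 312.87047841306884)]
[[427.2729 238.8053]
 [485.8038 242.7462]
 [483.6619 315.3619]
 [424.1786 311.3561]]
plate top corners +x face scene [[238.4551 179.7093]
 [271.8133 169.5859]
 [237.4752 179.3546]
 [270.7416 169.2851]] [[472.5482 250.8199]
 [470.8735 302.4972]
 [475.2337 251.0774]
 [473.5929 302.6662]]
top mid [[ 0.5241 -0.3076  0.1367]] zaxis [[-0.0149 -0.2584  0.9659]]
[ 0.0598  0.4062 -0.1976  1.6446  0.0879  1.0932 -1.6276]
```

Request:
step_arm([
  [-2,-8,10,0,0,0],
  [-5,-16,7,0,0,-0.0102],
  [-5,-20,0,0,0,-0.0102],
  [-5,-20,0,0,0,-0.0102],
  [-5,-20,0,0,0,-0.0102],
  [-5,-20,0,0,0,-0.0102],
  [-5,-20,0,0,0,-0.0102],
  [-5,-20,0,0,0,-0.0102],
  [-5,-20,0,0,0,-0.0102],
  [-5,-20,0,0,0,-0.0102],
  [-5,-20,0,0,0,-0.0102],
  [-5,-20,0,0,0,-0.0102],
  [-5,-20,0,0,0,-0.0102],
  [-5,-20,0,0,0,-0.0102],
  [-5,-20,0,0,0,-0.0102],
  [-5,-20,0,0,0,-0.0102],
  [-4,-17,0,0.0871,-0.005,-0.0102],
  [-3,0,0,0.0871,-0.005,0],
  [0,0,0,0.0871,-0.005,0],
  [0,0,0,0,0,0],
])

```text
clock: 14.47
position: [0.5079, -0.3325, 0.2039]
ee_rot: [-2.875, 0.098, -0.008]
force: [-1.2, -1.2, -0.5]
width: 0.599
gripper_force: 0.0
```

```bash
python3 - <<'E'
from h import *
o=observe();p=o["position"];M=R.from_rotvec(o["ee_rot"]).as_matrix();print(p,M,o["joints"])
s=snap("scene","s3");t=snap("top","t3")
for nm,q in (("tool",p-.025*M[:,2]),("world",p+[0,0,.025])):
    P=np.array([q+M[:,1]*d for d in(-.0276,.0276)]);print(nm,q,proj("scene",P),proj("top",P))
c=lambda im,x,y,w,h:cv2.resize(im[y:y+h,x:x+w],(400,400),interpolation=cv2.INTER_CUBIC)
cv2.imwrite("pics/crop7.png",np.hstack([c(s,205,90,100,100),c(t,410,210,130,130)]))
E
```

```text
[ 0.5079 -0.3325  0.2039] [[ 0.9977 -0.0665  0.0142]
 [-0.0679 -0.9629  0.2612]
 [-0.0036 -0.2616 -0.9652]] [ 0.697   0.5131 -0.0977  1.472  -0.183   1.3039 -0.9694]
tool [ 0.5075 -0.339   0.2281] [[255.9767 137.251 ]
 [246.6591 135.6185]] [[496.0786 284.3266]
 [523.1312 286.7131]]
world [ 0.5079 -0.3325  0.2289] [[257.2294 137.7888]
 [247.8264 136.1295]] [[492.4812 284.0827]
 [519.6284 286.4762]]
```

View pics/crop7.png

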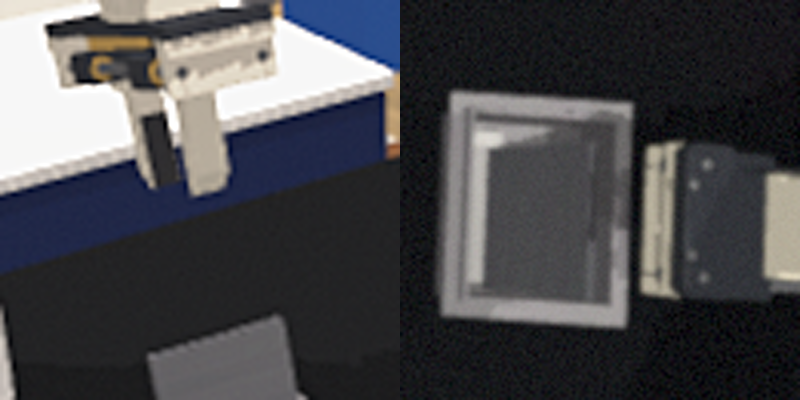

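Request:
step_arm([
  [0,0,0,0,0,0],
  [0,0,0,0,0,0],
  [0,0,0,0,0,0],
])

```text
clock: 14.82
position: [0.5127, -0.3246, 0.2065]
ee_rot: [-2.88, 0.08, -0.012]
force: [0.9, -0.6, -0.3]
width: 0.6
gripper_force: 0.0
```

Request:
step_arm([
  [5,2,-8,0,0,0],
  [4,4,-15,0,0,0],
  [0,4,-15,0,0,0],
  [0,4,-15,0,0,0],
  [0,4,-15,0,0,0],
  [0,4,-15,0,0,0],
  [0,3,-12,0,0,0],
  [0,3,-12,0,0,0],
  [0,2,-8,0,0,0],
  [0,2,-7,0,0,0],
  [0,0,0,0,0,0],
  [0,0,0,0,0,0],
])

```text
clock: 15.82
position: [0.5213, -0.2938, 0.0839]
ee_rot: [-2.879, 0.083, -0.011]
force: [0.3, -0.3, -0.7]
width: 0.602
gripper_force: 0.0
```

```bash
python3 - <<'E'
from h import *
o=observe();p=o["position"];M=R.from_rotvec(o["ee_rot"]).as_matrix();print(p,M[:,2])
s=snap("scene","s4");t=snap("top","t4")
q=p-.025*M[:,2];P=np.array([q+M[:,1]*d for d in(-.0276,0,.0276)]);print(q,proj("scene",P))
c=lambda im,x,y,w,h:cv2.resize(im[y:y+h,x:x+w],(600,600),interpolation=cv2.INTER_CUBIC)
cv2.imwrite("pics/crop8.png",c(s,215,120,90,90))
E
```

```text
[ 0.5213 -0.2938  0.0839] [ 0.015   0.2583 -0.9659]
[ 0.5209 -0.3003  0.1081] [[263.091  186.3408]
 [258.2698 184.6368]
 [253.6215 182.994 ]]
```

View pics/crop8.png

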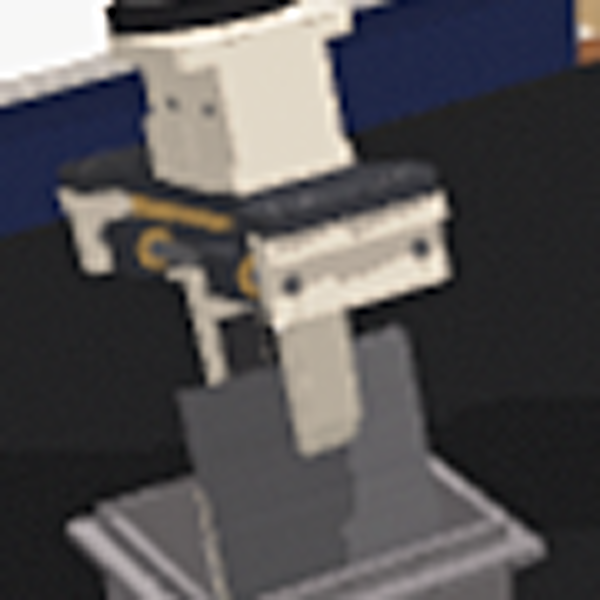

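Fingers straddle the bare margin with the plate centred between them (tip near scene (264,187)). Close.

Request:
step_arm([
  [0,0,0,0,0,0],
  [0,0,0,0,0,0],
  [0,0,0,0,0,0],
  [0,0,0,0,0,0],
  [0,0,0,0,0,0],
  [0,0,0,0,0,0],
  [0,0,0,0,0,0],
  [0,0,0,0,0,0],
  [0,0,0,0,0,0],
  [0,0,0,0,0,0],
  [0,0,0,0,0,0],
  [0,0,0,0,0,0],
], gripper=0, force=35)

```text
clock: 16.92
position: [0.5213, -0.2928, 0.0843]
ee_rot: [-2.877, 0.082, -0.011]
force: [-0.4, 5.1, 4.7]
width: 0.061
gripper_force: 35.0
```

Request:
step_arm([
  [0,-1,4,0,0,0],
  [0,-2,8,0,0,0],
  [0,-3,12,0,0,0],
  [0,-4,15,0,0,0],
  [0,-4,15,0,0,0],
  [0,-4,15,0,0,0],
  [0,-4,15,0,0,0],
  [0,-4,15,0,0,0],
  [-1,-4,15,0,0,0],
  [-1,-4,15,0,0,0],
  [0,-3,12,0,0,0],
  [0,0,6,0,0,0],
  [0,0,0,0,0,0],
  [0,0,0,0,0,0],
])

```text
clock: 18.08
position: [0.5189, -0.3315, 0.2307]
ee_rot: [-2.879, 0.084, -0.011]
force: [0.6, -0.2, -3.3]
width: 0.058
gripper_force: 35.0
```

```bash
python3 - <<'E'
from h import *
o=observe();p=o["position"];Rn=R.from_rotvec(o["ee_rot"]);M=Rn.as_matrix();print(p,o["force"],o["joints"])
# plate frame in tool: z_plate=-toolz ; foot = p + toolz*(125-54.5 mm)=70.5mm ; plate x = -tool y
sy=1.7292;S=R.from_euler('z',sy)
seat=np.array([.5746,.2968,0])+S.apply([.035,0,.034])
z=S.apply([-.5,0,.8660254]);x=S.apply([-.8660254,0,-.5]);y=np.cross(z,x)
# plate x sign in tool now
print("tool y now",M[:,1],"plate x should be",place(0,0,1.5133,[[.966,0,.259]]))
tz=-z;ty=-x;tx=np.cross(ty,tz);T=R.from_matrix(np.c_[tx,ty,tz])
print("seat",seat,"TCP target",seat+z*.0705,T.as_rotvec())
up=R.from_rotvec([-.2613,.0151,0]);
print("check",(R.from_rotvec([.517,.0826,0])*R.from_euler('z',sy+np.pi-1.5133)*up*Rn*T.inv()).magnitude(), sy+np.pi-1.5133)
E
```

```text
[ 0.5189 -0.3315  0.2307] [ 0.5527 -0.2241 -3.2858] [ 0.6845  0.5057 -0.0991  1.416  -0.1799  1.3601 -0.9847]
tool y now [-0.0564 -0.9645 -0.258 ] plate x should be [[0.0555 0.9644 0.259 ]]
seat [0.5691 0.3314 0.034 ] TCP target [0.5746 0.2966 0.0951] [ 0.237  -2.9862 -0.8002]
check 0.0012059189919124734 3.3574926535897935
```

Request:
step_arm([
  [0,0,8,-0.0653,0.0038,0],
  [0,0,10,-0.0653,0.0038,0],
  [0,0,10,-0.0653,0.0038,0],
  [0,0,6,-0.0653,0.0038,0],
  [1,8,0,0,0,0.05],
  [2,16,0,0,0,0.105],
  [2,18,0,0,0,0.105],
  [2,18,0,0,0,0.105],
  [2,18,0,0,0,0.105],
  [2,18,0,0,0,0.105],
  [2,18,0,0,0,0.105],
  [2,18,0,0,0,0.105],
  [2,18,0,0,0,0.105],
  [2,18,0,0,0,0.105],
  [2,18,0,0,0,0.105],
  [2,18,0,0,0,0.105],
  [2,18,0,0,0,0.105],
  [2,18,0,0,0,0.105],
  [2,18,0,0,0,0.105],
  [2,18,0,0,0,0.105],
])

```text
clock: 19.75
position: [0.5494, -0.0541, 0.2638]
ee_rot: [-2.218, -2.222, 0.002]
force: [0.3, -0.4, -2.5]
width: 0.063
gripper_force: 35.0
```

Request:
step_arm([
  [2,18,0,0,0,0.105],
  [2,18,0,0,0,0.105],
  [2,18,0,0,0,0.105],
  [2,18,0,0,0,0.105],
  [2,18,0,0,0,0.105],
  [2,18,0,0,0,0.105],
  [2,18,0,0,0,0.105],
  [2,18,0,0,0,0.105],
  [2,18,0,0,0,0.105],
  [2,18,0,0,0,0.105],
  [2,18,0,0,0,0.105],
  [2,18,0,0,0,0.105],
  [2,18,0,0,0,0.105],
  [2,18,0,0,0,0.105],
  [2,18,0,0,0,0.105],
  [1,12,0,0,0,0.105],
  [1,6,0,0,0,0.0525],
  [0,2,0,0,0,0],
  [0,0,0,0,0,0],
  [0,0,0,0,0,0],
])

```text
clock: 21.42
position: [0.5819, 0.2342, 0.2642]
ee_rot: [0.244, -3.131, 0.001]
force: [0.5, -0.3, -2.7]
width: 0.061
gripper_force: 35.0
```

Request:
step_arm([
  [0,0,0,0.0517,0.0083,0],
  [0,0,0,0.0517,0.0083,0],
  [0,0,0,0.0517,0.0083,0],
  [0,0,0,0.0517,0.0083,0],
  [0,0,0,0.0517,0.0083,0],
  [0,0,0,0.0517,0.0083,0],
  [0,0,0,0.0517,0.0083,0],
  [0,0,0,0.0517,0.0083,0],
  [0,0,0,0.0517,0.0083,0],
  [0,0,0,0.0517,0.0083,0],
  [0,0,0,0,0,0],
  [0,0,0,0,0,0],
  [0,0,0,0,0,0],
])

```text
clock: 22.5
position: [0.5819, 0.2349, 0.2652]
ee_rot: [0.236, -2.986, -0.798]
force: [-0.0, -0.2, -1.9]
width: 0.062
gripper_force: 35.0
```

```bash
python3 - <<'E'
from h import *
o=observe();p=o["position"];Rn=R.from_rotvec(o["ee_rot"]);T=R.from_rotvec([ 0.237,-2.9862,-0.8002])
print(p,"rot err to do (world)",(T*Rn.inv()).as_rotvec(),o["joints"],o["force"])
s=snap("scene","s5");t=snap("top","t5")
# predicted plate outline in tool frame
M=Rn.as_matrix();z=-M[:,2];x=-M[:,1];y=np.cross(z,x);f=p-.0705*z
P=np.array([f+z*a+y*b for a,b in((0,-.05),(0,.05),(.125,.05),(.125,-.05),(.087,-.05),(.087,.05))])
print(proj("scene",P),proj("top",P))
c=lambda im,x,y,w,h:cv2.resize(im[y:y+h,x:x+w],(400,400),interpolation=cv2.INTER_CUBIC)
cv2.imwrite("pics/crop9.png",np.hstack([c(s,340,240,160,160),c(t,110,190,130,130)]))
E
```

```text
[0.5819 0.2349 0.2652] rot err to do (world) [ 0.0017 -0.0006  0.0007] [ 0.5134  0.6438 -1.0976  1.5241  0.0712  1.127   1.2614] [-0.0334 -0.1521 -1.9313]
[[426.1375 261.7466]
 [393.8177 290.5476]
 [367.9415 220.0119]
 [403.7407 195.755 ]
 [410.747  216.399 ]
 [376.0563 242.1321]] [[167.7766 271.3416]
 [161.4129 216.4682]
 [177.7652 200.406 ]
 [185.327  263.3844]
 [179.4527 266.0477]
 [172.2986 205.7756]]
```

View pics/crop9.png

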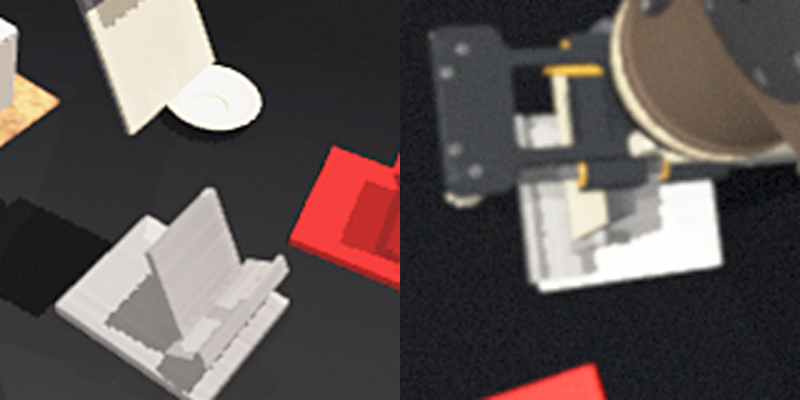

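Coating (white) now faces +y. The plate's lower corners appear at scene (392,294) and (426,264). That is about 3.5 mm further down the tool and 4 mm to +x of my model, so I correct for both. I approach parallel to the rest with 6 mm clearance.

Request:
step_arm([
  [0,2,-8,0,0,0],
  [-1,3,-14,0,0,0],
  [-1,3,-16,0,0,0],
  [-1,3,-16,0,0,0],
  [-1,3,-14,0,0,0],
  [0,2,-10,0,0,0],
  [-1,6,-10,0,0,0],
  [-1,6,-10,0,0,0],
  [-1,6,-10,0,0,0],
  [-1,6,-10,0,0,0],
  [-1,6,-10,0,0,0],
  [0,4,-8,0,0,0],
  [-1,4,-7,0,0,0],
  [0,3,-5,0,0,0],
  [0,1,-3,0,0,0],
  [0,0,0,0,0,0],
  [0,0,0,0,0,0],
])

```text
clock: 24.02
position: [0.5724, 0.2928, 0.1141]
ee_rot: [0.236, -2.986, -0.8]
force: [0.2, 1.0, -1.8]
width: 0.064
gripper_force: 35.0
```

Request:
step_arm([
  [-1,2,-3,0,0,0],
  [0,1.5,-2.5,0,0,0],
  [0,1.5,-2.5,0,0,0],
  [0,0,0,0,0,0],
  [0,0,0,0,0,0],
])

```text
clock: 24.43
position: [0.571, 0.2979, 0.1058]
ee_rot: [0.236, -2.985, -0.8]
force: [-0.6, -0.1, -2.1]
width: 0.062
gripper_force: 35.0
```

Request:
step_arm([
  [0,1,-1.7,0,0,0],
  [0,0,0,0,0,0],
  [0,0,0,0,0,0],
])

```text
clock: 24.68
position: [0.5711, 0.2989, 0.1042]
ee_rot: [0.236, -2.986, -0.8]
force: [-0.6, 0.1, -1.7]
width: 0.063
gripper_force: 35.0
```

Request:
step_arm([
  [0,1,-1.7,0,0,0],
  [0,0,0,0,0,0],
  [0,0,0,0,0,0],
])

```text
clock: 24.93
position: [0.571, 0.3, 0.1025]
ee_rot: [0.236, -2.985, -0.8]
force: [-0.4, -0.2, -2.5]
width: 0.063
gripper_force: 35.0
```

Request:
step_arm([
  [0,1,-1.7,0,0,0],
  [0,0,0,0,0,0],
  [0,0,0,0,0,0],
])

```text
clock: 25.18
position: [0.571, 0.301, 0.1007]
ee_rot: [0.236, -2.985, -0.8]
force: [-0.3, 0.1, -2.3]
width: 0.068
gripper_force: 35.0
```

Request:
step_arm([
  [0,0.5,-1,0,0,0],
  [0,0,0,0,0,0],
  [0,0,0,0,0,0],
])

```text
clock: 25.43
position: [0.5711, 0.3014, 0.0998]
ee_rot: [0.236, -2.985, -0.8]
force: [-0.6, -0.3, -2.9]
width: 0.065
gripper_force: 35.0
```

Request:
step_arm([
  [0,0.5,-1,0,0,0],
  [0,0,0,0,0,0],
  [0,0,0,0,0,0],
])

```text
clock: 25.68
position: [0.5711, 0.3019, 0.0988]
ee_rot: [0.236, -2.985, -0.8]
force: [0.4, -1.1, -2.4]
width: 0.063
gripper_force: 35.0
```

Request:
step_arm([
  [0,0.5,-1,0,0,0],
  [0,0,0,0,0,0],
  [0,0,0,0,0,0],
])

```text
clock: 25.93
position: [0.5712, 0.3021, 0.0985]
ee_rot: [0.236, -2.986, -0.799]
force: [-3.1, -6.0, 7.6]
width: 0.064
gripper_force: 35.0
```

Request:
step_arm([
  [0,0.5,-1,0,0,0],
  [0,0,0,0,0,0],
  [0,0,0,0,0,0],
])

```text
clock: 26.18
position: [0.5712, 0.3022, 0.0985]
ee_rot: [0.236, -2.986, -0.799]
force: [-6.8, -13.8, 19.6]
width: 0.068
gripper_force: 35.0
```

Request:
step_arm([
  [0,0.5,-1,0,0,0],
  [0,0,0,0,0,0],
  [0,0,0,0,0,0],
])

```text
clock: 26.43
position: [0.5713, 0.3022, 0.0984]
ee_rot: [0.236, -2.987, -0.798]
force: [-10.0, -21.6, 31.2]
width: 0.062
gripper_force: 35.0
```

Foot is on the ledge. Back off 2 mm, then move onto the backrest.

Request:
step_arm([
  [0,-1,2,0,0,0],
  [0,-0.4,0.6,0,0,0],
  [0.4,-2.6,-1.5,0,0,0],
  [0.2,-1.3,-0.75,0,0,0],
  [0,0,0,0,0,0],
  [0,0,0,0,0,0],
])

```text
clock: 26.93
position: [0.5719, 0.2982, 0.0962]
ee_rot: [0.236, -2.986, -0.801]
force: [-0.1, -0.6, 1.5]
width: 0.061
gripper_force: 35.0
```

Request:
step_arm([
  [0.2,-0.9,-0.5,0,0,0],
  [0,0,0,0,0,0],
  [0,0,0,0,0,0],
])

```text
clock: 27.18
position: [0.5721, 0.2974, 0.0957]
ee_rot: [0.236, -2.986, -0.8]
force: [0.4, -0.2, 1.2]
width: 0.068
gripper_force: 35.0
```

Request:
step_arm([
  [0.2,-0.9,-0.5,0,0,0],
  [0,0,0,0,0,0],
  [0,0,0,0,0,0],
])

```text
clock: 27.43
position: [0.5721, 0.2967, 0.0954]
ee_rot: [0.236, -2.986, -0.801]
force: [-0.1, 2.0, 1.2]
width: 0.063
gripper_force: 35.0
```

Request:
step_arm([
  [0.1,-0.9,-0.5,0,0,0],
  [0,0,0,0,0,0],
  [0,0,0,0,0,0],
])

```text
clock: 27.68
position: [0.5722, 0.2966, 0.0953]
ee_rot: [0.237, -2.985, -0.802]
force: [0.2, 4.9, 0.5]
width: 0.063
gripper_force: 35.0
```

Request:
step_arm([
  [0,0,0,0,0,0],
  [0,0.1,-0.5,0,0,0],
  [0,0,0,0,0,0],
])

```text
clock: 27.93
position: [0.5721, 0.2967, 0.0953]
ee_rot: [0.237, -2.985, -0.802]
force: [-1.5, 2.3, 6.1]
width: 0.063
gripper_force: 35.0
```

Both contacts are felt at the predicted seat pose. Release softly and withdraw along the plate.

Request:
step_arm([
  [0,0,0,0,0,0],
  [0,0,0,0,0,0],
  [0,0,0,0,0,0],
], force=5)

```text
clock: 28.18
position: [0.5721, 0.2966, 0.0952]
ee_rot: [0.237, -2.985, -0.802]
force: [-1.2, 2.1, 7.3]
width: 0.066
gripper_force: 5.0
```

Request:
step_arm([
  [0,0,0,0,0,0],
  [0,0,0,0,0,0],
  [0,0,0,0,0,0],
  [0,0,0,0,0,0],
  [0,0,0,0,0,0],
  [0,0,0,0,0,0],
  [0,0,0,0,0,0],
  [0,0,0,0,0,0],
], gripper=0.45)

```text
clock: 28.85
position: [0.5722, 0.2955, 0.0941]
ee_rot: [0.236, -2.986, -0.8]
force: [1.3, -0.2, -0.0]
width: 0.45
gripper_force: 0.0
```

Request:
step_arm([
  [0,-3,5,0,0,0],
  [1,-5,9,0,0,0],
  [1,-6,10,0,0,0],
  [1,-7,12,0,0,0],
  [1,-7,12,0,0,0],
  [1,-7,12,0,0,0],
  [1,-7,12,0,0,0],
  [0,-10,20,0,0,0],
  [0,-20,20,0,0,0],
  [-5,-30,20,0,0,0],
  [-10,-30,10,0,0,0],
  [-10,-30,0,0,0,0],
  [-10,-30,0,0,0,0],
  [0,0,0,0,0,0],
  [0,0,0,0,0,0],
])

```text
clock: 30.1
position: [0.5438, 0.1007, 0.2368]
ee_rot: [0.23, -2.988, -0.799]
force: [0.4, -0.1, 0.1]
width: 0.453
gripper_force: 0.0
```

```bash
python3 - <<'E'
from h import *
s=snap("scene","s6");t=snap("top","t6")
S=R.from_euler('z',1.7292);seat=np.array([.5746,.2968,0])+S.apply([.035,0,.034])
z=S.apply([-.5,0,.8660254]);n=S.apply([.866,0,.5]);y=S.apply([0,1,0])
q=lambda a,b:seat+n*.003+z*a+y*b
P=np.array([q(.0,-.05),q(.0,.05),q(.087,.05),q(.087,-.05)])
for nm,im in(("scene",s),("top",t)):
    pr=proj(nm,P); print(nm,"pred coat",pr.round(1).tolist())
    m=((im.min(2)>140)).astype(np.uint8)
    k=cv2.connectedComponents(m)[1]; 
    c=proj(nm,[q(.045,0)])[0].round().astype(int); print("pix",im[c[1],c[0]])
    lab=k[c[1],c[0]]; 
    cn=max(cv2.findContours((k==lab).astype(np.uint8),0,2)[0],key=cv2.contourArea)
    print(lab,cv2.boxPoints(cv2.minAreaRect(cn)).round(1).tolist(),cv2.contourArea(cn),cv2.approxPolyDP(cn,3,True)[:,0].tolist())
    # intensity profile up the plate midline
    print([im[int(round(v)),int(round(u))].tolist() for u,v in proj(nm,[q(a,.0) for a in np.arange(-.01,.141,.01)])])
E
```

```text
scene pred coat [[413.0, 379.0], [441.4, 346.0], [427.6, 306.5], [397.2, 337.3]]
pix [217 233 240]
75 [[361.3999938964844, 361.70001220703125], [412.70001220703125, 297.6000061035156], [469.29998779296875, 342.8999938964844], [418.0, 407.0]] 3619.0 [[427, 309], [396, 339], [411, 379], [407, 381], [421, 383], [415, 397], [397, 384], [401, 379], [395, 371], [398, 353], [394, 343], [387, 351], [380, 348], [391, 334], [362, 361], [420, 402], [455, 360], [449, 356], [453, 343], [438, 342]]
[[208, 212, 217], [217, 231, 239], [220, 236, 242], [219, 235, 241], [217, 233, 240], [216, 233, 239], [217, 233, 240], [218, 235, 240], [219, 234, 240], [220, 235, 241], [112, 108, 110], [113, 109, 113], [115, 110, 113], [112, 109, 112], [42, 40, 41], [45, 46, 45]]
top pred coat [[157.6, 231.2], [162.9, 276.8], [172.1, 273.0], [166.3, 223.6]]
pix [209 233 239]
81 [[145.3000030517578, 224.39999389648438], [207.10000610351562, 216.89999389648438], [214.39999389648438, 277.20001220703125], [152.6999969482422, 284.6000061035156]] 2945.5 [[207, 221], [175, 226], [182, 237], [177, 240], [179, 263], [185, 265], [175, 271], [171, 270], [166, 222], [157, 228], [147, 228], [152, 279], [156, 284], [214, 274]]
[[216, 221, 224], [208, 222, 228], [208, 234, 240], [213, 237, 240], [210, 234, 240], [211, 235, 240], [209, 233, 239], [211, 234, 241], [214, 237, 243], [209, 234, 240], [123, 131, 133], [103, 101, 99], [104, 104, 104], [112, 105, 109], [117, 113, 116], [121, 116, 117]]
```

Plate is on the stand: the coating edge at scene (427,309) and (396,339) is within about 2 px of prediction, with the dark margin above it. Next is a numeric check of the lid and bottles, then sign off.

```bash
python3 - <<'E'
from h import *
s=cv2.imread("pics/s6.png")
P=place(.5962,-.0053,1.676,[[a,b,.092] for a,b in((.061,-.075),(-.061,-.075),(-.061,.075),(.061,.075))]);pr=proj("scene",P)
print(pr.round(1).tolist())
g=cv2.cvtColor(s,cv2.COLOR_BGR2GRAY);print(cv2.cornerSubPix(g,np.float32(pr).reshape(-1,1,2),(5,5),(-1,-1),(3,40,.01)).reshape(-1,2))
d=np.abs(cv2.imread("pics/s6.png").astype(int)-cv2.imread("pics/scene0.png")).max(2)
for n,(x,y,w,h) in dict(amber=(212,255,36,68),flask=(196,234,20,57),beaker=(270,306,40,58)).items(): print(n,(d[y:y+h,x:x+w]>40).mean())
E
```

```text
[[296.5, 282.7], [258.5, 255.8], [308.1, 228.5], [346.3, 251.0]]
[[296.5393 283.6944]
 [258.6869 256.2851]
 [308.1022 228.0865]
 [346.5877 251.1341]]
amber 0.0
flask 0.0
beaker 0.028448275862068967
```

Lid is within 1 px of its intended pose on the mat, and the bottles are unmoved. Handing in.

```bash
python3 -c "
from cell import job;print(job.sign_off())"
```

```text
the job is handed in; nothing more can be done
None
```

The job is handed in at about 30 s of the 64 s: the lid is upright on the mat, the plate leans on the grey stand with its coating outward and bare margin up, and the beaker, flask and brown bottle are still standing; the verdict was not shown.

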